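Check that the brake lever stops short of the bar

TASK

Check the red brake lever on the handlebar stand: with the outside of the fingers press it in towards its bar until it stops, keep it there about a second, let it spring all the way out, then press it in to its stop again and finish while still holding it there, so that the gap to the grip can be measured. Only push on the outer face: do not force it (stay well under 40 N), do not take hold of the lever or reach behind it, and do not touch the grip. Leave the black lever and everything else on the bench alone.

Things in the scene. Friction and masses are not known exactly. Their poses are not given: they have to be found in the camera images.
- brake_stand: bench stand holding a cut-off handlebar end with the red lever. Origin on the table directly below the bar's axis; own z up. The bar runs level along the stand's own y at 120 mm height, from y -140 to +120 mm; steel base plate 130 x 150 x 12 mm under y -150 to 0; green post and clamp block at y -120 to -80, top at 136 mm (two bolt heads to 148). Fixed to the table; place and yaw vary.
- brake_grip (a point): middle of the black ribbed rubber grip of the bar with the red lever, on the bar's axis, 120 mm up: grip 32 mm in diameter, 130 mm long, along the stand's y. Not to be touched.
- brake_lever (a joint): angle of the red brake lever, rad: 0 = let out (leaning about 17 degrees away from the bar), 0.30 = against its stop, where it is parallel to the bar and still about 22 mm short of the grip. A spring returns it to 0; at the pad it pushes back with about 3 N when let out and 6 N just short of the stop. The stop is firm.
- brake_pad (a point): point on the red lever's outer face (the face away from the bar) where fingers go, 115 mm from the hinge, at 120 mm height. It moves and turns with the lever: own y runs along the lever from hinge to tip, own z is up, own +x is the way to press (towards the bar). The red blade is 24 mm high (108 to 132 mm above the table), about 9 mm thick, and ends 159 mm from the hinge. Nothing taller than 40 mm stands in front of it or below it.
- brake_hinge (a point): upright hinge axis of the red lever, at 120 mm height, at (-42, -50) mm in the stand's own x, y; seen from above the lever turns clockwise when pressed. The pad is at (-6.5, 115) mm from it in the lever's own x, y.
- brake_back (a point): point on the inner face of the red lever, the side towards the bar, opposite the pad. Fingers do not go there.
- lift_stand: bench stand holding a cut-off handlebar end with the black lever. Origin on the table directly below the bar's axis; own z up. The bar runs level along the stand's own y at 120 mm height, from y -140 to +120 mm; steel base plate 130 x 150 x 12 mm under y -150 to 0; green post and clamp block at y -120 to -80, top at 136 mm (two bolt heads to 148). Fixed to the table; place and yaw vary.
- lift_lever (a joint): angle of the black lever, same build as the red one, rad: 0 = let out. To be left alone.
- carton: brown cardboard carton, 100 x 130 x 70 mm; origin under its centre; loose, to be left where it is
- pine_block: pale pine block, 60 x 110 x 40 mm; origin under its centre; loose, to be left where it is
- oil_bottle: green oil bottle, 56 across x 150 mm; origin under its centre; loose, to be left where it is
- grease_tin: tin with orange label, 72 across x 70 mm; origin under its centre; loose, to be left where it is
- wrench: steel wrench lying flat, length 180 mm; origin on the table below it; loose, to be left where it is
- screwdriver: screwdriver with red handle lying flat, length 190 mm; origin on the table below it; loose, to be left where it is
- collar: brass ring, 44 across x 14 mm; origin under its centre; loose, to be left where it is

How it is judged:
By the outcome, as a careful person would: the job done as asked, in the order asked, and still so for the second after the job is handed in, while the arm keeps its last pose, push and grip.
It also fails if it takes over 48 s, if anything falls off the work surface, if the arm or the gripper's body presses on something with over 40 N, if the wrist force passes 120 N, or if a joint passes its speed limit or range.

ROBOT

A 7-joint arm with a two-finger parallel gripper is mounted at the origin on the work surface. World frame = base frame: x ahead of the robot, y to its left, z up, the work surface at z = 0. Lengths are in m, angles in rad, forces in N, time in s.
With the tool pointing down it reaches from about 0.425 to 1.025 m from the base axis. Payload 9.4 kg.
Tool frame: the origin (TCP) lies between the finger pads; the fingertips stand 22 mm ahead of it and the grasp point (between the pads) lies 3 mm ahead of it (arm.finger_overhang is the distance from the TCP to the fingertips, in m); z points along the fingers, y is the line along which they close (so a half turn about z gives the same grasp; the last joint's range is limited). The gripper opens to 85 mm and grips with 20 to 120 N. Pads are 22 mm wide; open, the fingers measure 114 mm over their backs; the gripper's body (76 mm by 85 mm) begins 54 mm behind the grasp point. The pads swing forward as they close: fully open they stand 13 mm farther back than shut.
Start: joints at [-1.288, 0.599, -0.003, 1.599, 0.002, 0.943, -0.08], TCP at [0.255, 0.679, 0.253] pointing down, gripper open.
Joint ranges: [-2.57, 2.57], [-0.35, 1.97], [-1.29, 1.29], [0.11, 2.56], [-1.05, 4.19], [0.11, 1.86], [-2.63, 2.63]. Speed limits (rad/s): [2.22, 2.22, 3.01, 3.01, 3.14, 3.14, 3.14].

INTERFACE

Orientations are given as a rotation vector (axis times angle).
In Python, from station import observe, eyes, arm gives the robot as it stands.
- The arm moves only by the tool jog_arm, never from a script. Its argument "commands" is a list of rows, each a list of 7 numbers: the turn, a rotation vector about the tool's x, y, z in rad, then the shift along the tool's x, y, z in m, then the finger opening in m, from 0 to 0.0854. A call has 1 to 20 rows; each row is the pose to reach, as a shift and turn from the pose commanded when the call began, along the tool's axes at that moment; what a row does not reach only later rows make up. A row lasts 1/8 s, in which the tool goes at most 62.5 mm and 10.7 degrees, less where a joint would pass 70% of its speed; a pose out of reach is approached as far as the arm can. A call with a gripper value outside its range is refused whole. The fingers move at their own pace and stop on an object; "newtons" is the grip in N (left out, the last holds). Time passes only in rows, so rows that repeat a pose let the fingers close. It gives the time, the measured TCP pose, the force, the opening and the grip force at its end, in the units of the state.
- observe(): the state, without advancing time (a new reading comes with each control period).
- eyes.read_camera(name): name is "side" or "top" or "wrist"; returns a dict with "pixels" (384x512x3 uint8, blue, green, red), "range_z" (384x512 float32, m along the optical axis (not along the pixel's ray), 0 where there is no reading), "vfov" (degrees; the focal length in pixels is half the picture's height over the tangent of half this angle, whatever the lens; pixels are square), "cx", "cy" (the principal point, pixels), "k1" (the pictures are not rectified: a ray, as slopes to the right and down, at radius r is drawn at 1 + k1 r^2 times it, then the intrinsics apply), "cam_to_world" (4x4, takes a point from camera to world coordinates). Camera axes: x right, y up, looking along -z (the intrinsics and any distortion apply to the point x, -y, -z); pixel columns grow to the right and rows downward; lengths in m; the calibration is good to about 2 mm. A picture is of the moment at which its call begins.
- arm.finish_job(): hands the job in; it is judged then, once.
The state is a dict: "time": time; "joints": joint angles; "joint_vel": joint speeds; "tau": joint torques, N m; "position": TCP position; "eef_rot": TCP orientation; "ft_force": force on the tool from outside, world axes, zero at the start; "ft_torque": the same for the moment, N m; "width": opening from 0.0 (shut) to 1.0 (fully open); "finger_force": force on a finger pad.
Only numpy, scipy, OpenCV 4.12 (cv2) and the standard library are available. Lean on these libraries where they do the work, as an engineer would, in place of code of your own. Each camera call takes 0.05 s, during which the arm holds its last target. There are 200 camera calls.

## Working session

There is one attempt and no reset: what is moved stays moved. The work goes in short steps, Python scripts to look and compute and a tool call to move; the robot and the scene stay as the last step left them, time stands still between calls to the robot, and variables do not carry over. Pictures are saved under pics/ and viewed, at most 10 in all, crops included, and the job is handed in when it is done.

Besides the shell and the picture viewer there is one more tool, called after "Request:" as name([rows], argument=value, ...), one row to a line, values as JSON. jog_arm: Moves the arm, as the interface text tells. Its arguments: {"type":"object","properties":{"commands":{"type":"array"},"newtons":{"type":"number"}},"required":["commands"]}

```bash
mkdir -p pics
cat > h.py <<'E'
import numpy as np, cv2
from station import observe, eyes, arm
def cloud(d):
    h,w=d["range_z"].shape
    f=h/2/np.tan(np.radians(d["vfov"])/2)
    K=np.array([[f,0,d["cx"]],[0,f,d["cy"]],[0,0,1.]])
    u,v=np.meshgrid(np.arange(w),np.arange(h))
    p=np.stack([u,v],-1).reshape(-1,1,2).astype(float)
    n=cv2.undistortPoints(p,K,np.array([d["k1"],0,0,0,0.])).reshape(h,w,2)
    z=d["range_z"].astype(float)
    c=np.stack([n[...,0]*z,-n[...,1]*z,-z,np.ones_like(z)],-1)
    P=(c@np.array(d["cam_to_world"]).T)[...,:3]
    P[z==0]=np.nan
    return P
def red(img):
    hsv=cv2.cvtColor(img,cv2.COLOR_BGR2HSV)
    return ((hsv[...,0]<8)|(hsv[...,0]>172))&(hsv[...,1]>140)&(hsv[...,2]>60)
E
python3 - <<'E'
from h import *
s=observe();print(s["time"],s["position"],s["eef_rot"],s["width"])
for n in ("top","side"):
    d=eyes.read_camera(n);cv2.imwrite(f"pics/{n}0.png",d["pixels"]);np.save(f"{n}0.npy",cloud(d))
    P=cloud(d);m=red(d["pixels"]).astype(np.uint8)
    k,l,st,c=cv2.connectedComponentsWithStats(m)
    for i in range(1,k):
        if st[i,4]>30:
            q=P[l==i];print(n,st[i],np.nanmedian(q,0).round(3),np.nanmin(q,0).round(3),np.nanmax(q,0).round(3))
E
```

```text
0.0 [0.25510047 0.67817335 0.25244171] [-5.61948633e-01 -3.09078516e+00  2.36268437e-03] 0.9974061442753338
top [ 368   74  116   59 6116] [ 0.826 -0.592  0.139] [ 0.741 -1.297 -0.738] [ 1.31  -0.418  0.149]
top [361  83 110  58 899] [ 0.744 -0.504  0.056] [ 0.74  -0.766 -0.721] [ 1.299 -0.416  0.099]
top [129 166  46   6 155] [0.601 0.289 0.129] [ 0.596  0.21  -0.004] [0.641 0.37  0.138]
top [332 247  15  28 192] [ 0.326 -0.327  0.022] [ 0.284 -0.351  0.011] [ 0.372 -0.303  0.032]
side [246 134  14  27 108] [0.601 0.266 0.129] [0.596 0.183 0.024] [0.652 0.429 0.135]
side [ 387  268  125  116 9415] [ 0.813 -0.549  0.14 ] [ 0.743 -0.675 -0.324] [ 1.312 -0.108  0.177]
side [ 378  300   59   84 1624] [ 0.746 -0.523  0.054] [ 0.742 -0.62   0.001] [ 0.75  -0.422  0.097]
side [175 318  41  14 430] [ 0.328 -0.334  0.023] [ 0.283 -0.355  0.006] [ 0.374 -0.311  0.03 ]
```

Run:
```python
import cv2,numpy as np
a=cv2.imread("pics/top0.png");b=cv2.imread("pics/side0.png")
cv2.imwrite("pics/t0b.png",cv2.resize(a,(800,600)));cv2.imwrite("pics/s0b.png",cv2.resize(b,(800,600)))
```

```text
(no output)
```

View pics/t0b.png

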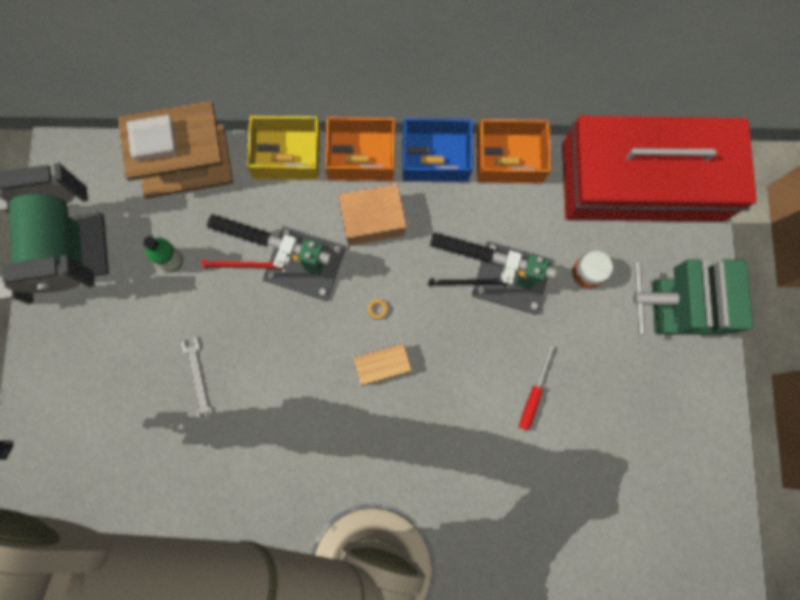

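View pics/s0b.png

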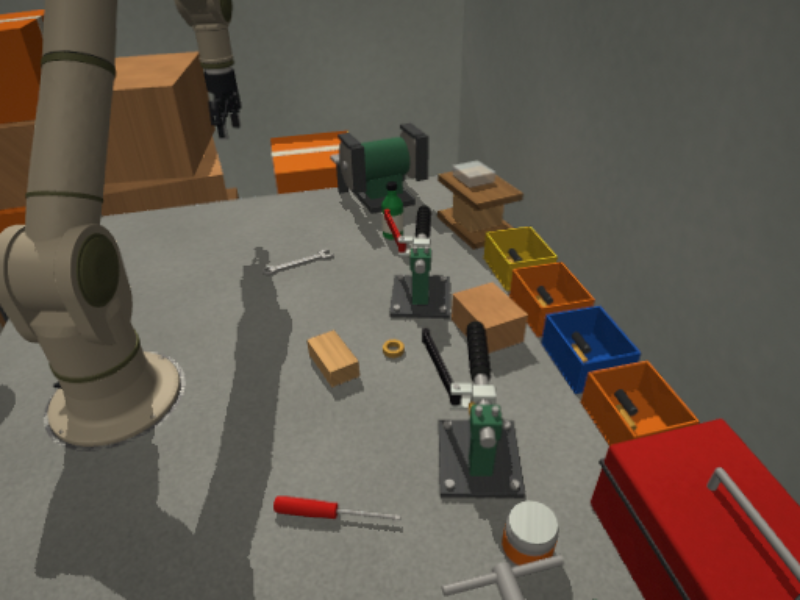

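The top picture (800x600) shows the red lever from (203,263) to (272,265), its grip above it at (240,230), and the bottle left of the tip at (160,255). The side picture shows the same lever at (392,228). The black lever is on the other stand.

Run:
```python
from h import *
def fit(q):
    q=q[np.isfinite(q).all(1)]
    vx,vy,x,y=cv2.fitLine(q[:,:2].astype(np.float32),cv2.DIST_HUBER,0,.005,.005).ravel()
    s=np.sign(vy);return np.array([x,y]),np.array([vx,vy])*s,q
im=cv2.imread("pics/top0.png");P=np.load("top0.npy")
m=red(im)&(P[...,2]>.115)&(P[...,2]<.15)&(P[...,1]>.18)&(P[...,1]<.4)&(P[...,0]>.57)&(P[...,0]<.67)
c,d,q=fit(P[m]);print("lever",len(q),c,d,"ang from +y",np.degrees(np.arctan2(d[0],d[1])),"x,y,z range",q.min(0),q.max(0))
g=(im.max(2)<60)&(P[...,2]>.115)&(P[...,2]<.15)&(P[...,1]>.18)&(P[...,1]<.42)&(P[...,0]>.6)&(P[...,0]<.75)
c2,d2,q2=fit(P[g]);print("grip",len(q2),c2,d2,np.degrees(np.arctan2(d2[0],d2[1])),q2.min(0),q2.max(0))
t=(q2[:,:2]-c2)@d2; print("grip extent",t.min(),t.max(), "middle",c2+d2*(t.min()+t.max())/2)
b=(P[...,2]>.13)&(P[...,2]<.16)&(P[...,1]>.38)&(P[...,1]<.52)&(P[...,0]>.54)&(P[...,0]<.7)
print("bottle",np.nanmin(P[b],0),np.nanmax(P[b],0))
# hinge from angle of bar: lines lever-local; hinge is 42 off the bar axis
n=np.array([-d2[1],d2[0]]) # toward -x side
A=np.array([d,-d2]).T
print("tip proj",c+d*((q[:,:2]-c)@d).max(),"root",c+d*((q[:,:2]-c)@d).min(), "perp of tip/root to bar",((c+d*((q[:,:2]-c)@d).max())-c2)@n,((c+d*((q[:,:2]-c)@d).min())-c2)@n)
```

```text
lever 145 [0.60043585 0.25922993] [0.007208 0.999974] ang from +y 0.4129917 x,y,z range [0.59583965 0.21005566 0.12042576] [0.60786124 0.3525034  0.13758439]
grip 298 [0.6720793  0.28191775] [0.2998257 0.953994 ] 17.447134 [0.64254478 0.22178615 0.12251882] [0.70005666 0.34154421 0.14484437]
grip extent -0.06078649214467665 0.06204661505775921 middle [0.67226823 0.28251883]
bottle [0.62425286 0.44315651 0.13163886] [0.6518207  0.46993523 0.15471641]
tip proj [0.60110843 0.35253733] root [0.60008128 0.21003932] perp of tip/root to bar 0.08887937041409229 0.04713470223537063
```

Request:
jog_arm([
  [0,0,-0.01,-0.015,-0.01,0,0],
  [0,0,-0.03,-0.05,-0.032,0,0],
  [0,0,-0.05,-0.09,-0.058,0,0],
  [0,0,-0.07,-0.135,-0.086,0,0],
  [0,0,-0.09,-0.18,-0.115,0,0],
  [0,0,-0.11,-0.225,-0.144,0,0],
  [0,0,-0.13,-0.27,-0.173,0,0],
  [0,0,-0.15,-0.31,-0.198,0,0],
  [0,0,-0.17,-0.345,-0.221,0,0],
  [0,0,-0.19,-0.37,-0.237,0,0],
  [0,0,-0.2,-0.382,-0.245,0,0],
  [0,0,-0.2,-0.387,-0.248,0,0],
  [0,0,-0.2,-0.387,-0.248,0,0],
], newtons=40)

```text
time: 1.72
position: [0.5298, 0.3107, 0.2533]
eef_rot: [-0.25, -3.131, -0.0]
ft_force: [0.4, -1.2, 0.4]
width: 0.001
finger_force: 0.0
```

Run:
```python
from h import *
from scipy.spatial.transform import Rotation as R
s=observe();print(s["time"],s["position"],s["ft_force"],s["width"]);print(R.from_rotvec(s["eef_rot"]).as_matrix().round(3))
d=eyes.read_camera("wrist");P=cloud(d);cv2.imwrite("pics/w1.png",d["pixels"])
m=red(d["pixels"])&(P[...,2]>.124)&(P[...,2]<.14)
q=P[m];q=q[np.isfinite(q).all(1)];print(len(q))
if len(q)>20:
    print(np.percentile(q,[1,50,99],axis=0).round(4))
    for y in np.arange(.2,.37,.02):
        k=abs(q[:,1]-y)<.004
        if k.sum()>2: print(round(y,3),q[k,0].min().round(4),q[k,0].max().round(4),k.sum())
```

```text
1.725 [0.52975728 0.31068613 0.25328167] [ 0.38641788 -1.16236398  0.43825629] 0.0013018921653879024
[[-0.987  0.159 -0.   ]
 [ 0.159  0.987  0.   ]
 [ 0.     0.    -1.   ]]
1518
[[0.5956 0.1943 0.1242]
 [0.5993 0.2498 0.1303]
 [0.609  0.353  0.1337]]
0.2 0.5952 0.6006 81
0.22 0.5971 0.6083 125
0.24 0.5973 0.6078 118
0.26 0.5974 0.6081 127
0.34 0.5978 0.6089 110
```

View pics/w1.png

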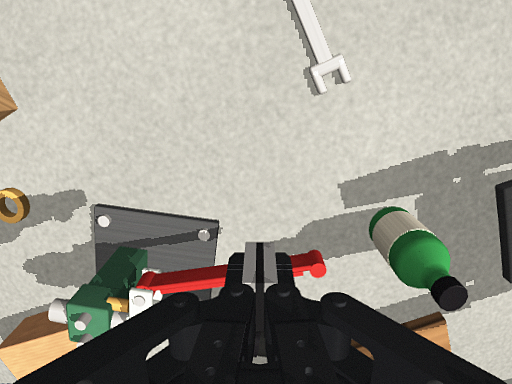

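The wrist picture shows the closed fingers at (260,265) standing in front of the red lever (145,285)–(318,263). The bottle is well to the right of them. The outer face is at x≈0.597, so I go down and up to it.

Request:
jog_arm([
  [0,0,0,0,0,0.015,0],
  [0,0,0,0,0,0.04,0],
  [0,0,0,0,0,0.07,0],
  [0,0,0,0,0,0.1,0],
  [0,0,0,0,0,0.118,0],
  [0,0,0,0,0,0.125,0],
  [0,0,0,-0.01,0.0016,0.125,0],
  [0,0,0,-0.025,0.004,0.125,0],
  [0,0,0,-0.037,0.006,0.125,0],
  [0,0,0,-0.042,0.0067,0.125,0],
  [0,0,0,-0.042,0.0067,0.125,0],
])

```text
time: 3.15
position: [0.5731, 0.3099, 0.1284]
eef_rot: [0.252, 3.131, 0.0]
ft_force: [-0.6, -0.1, 0.8]
width: 0.0
finger_force: 0.0
```

Request:
jog_arm([
  [0,0,0,-0.004,0.0006,0,0],
  [0,0,0,-0.008,0.0013,0,0],
  [0,0,0,-0.012,0.0019,0,0],
  [0,0,0,-0.016,0.0025,0,0],
  [0,0,0,-0.02,0.0032,0,0],
  [0,0,0,-0.02,0.0032,0,0],
  [0,0,0,-0.02,0.0032,0,0],
])

```text
time: 4.03
position: [0.5926, 0.3103, 0.1283]
eef_rot: [-0.25, -3.131, 0.0]
ft_force: [-3.6, 0.6, 2.3]
width: -0.005
finger_force: 1.8
```

Request:
jog_arm([
  [0,0,0,-0.004,0.0006,0,0],
  [0,0,0,-0.008,0.0013,0,0],
  [0,0,0,-0.012,0.0019,0,0],
  [0,0,0,-0.016,0.0025,0,0],
  [0,0,0,-0.02,0.0032,0,0],
  [0,0,0,-0.022,0.0035,0,0],
  [0,0,0,-0.022,0.0035,0,0],
])

```text
time: 4.9
position: [0.6148, 0.3091, 0.1279]
eef_rot: [-0.252, -3.13, 0.003]
ft_force: [-6.8, -1.8, 3.6]
width: 0.001
finger_force: 2.9
```

Request:
jog_arm([
  [0,0,0,-0.001,0.0002,0,0],
  [0,0,0,-0.002,0.0003,0,0],
  [0,0,0,-0.002,0.0003,0,0],
])

```text
time: 5.28
position: [0.6166, 0.309, 0.1278]
eef_rot: [-0.252, -3.129, 0.003]
ft_force: [-7.6, -2.3, 2.0]
width: 0.0
finger_force: 3.0
```

Request:
jog_arm([
  [0,0,0,-0.001,0.0002,0,0],
  [0,0,0,-0.001,0.0002,0,0],
])

```text
time: 5.52
position: [0.6175, 0.309, 0.1278]
eef_rot: [-0.252, -3.129, 0.003]
ft_force: [-7.0, -1.3, 2.8]
width: 0.003
finger_force: 3.0
```

Request:
jog_arm([
  [0,0,0,-0.001,0.0002,0,0],
  [0,0,0,-0.001,0.0002,0,0],
])

```text
time: 5.78
position: [0.6185, 0.3091, 0.1278]
eef_rot: [-0.251, -3.129, 0.003]
ft_force: [-6.5, -2.6, 2.5]
width: -0.004
finger_force: 3.1
```

Request:
jog_arm([
  [0,0,0,-0.001,0.0002,0,0],
  [0,0,0,-0.001,0.0002,0,0],
])

```text
time: 6.02
position: [0.6195, 0.309, 0.1277]
eef_rot: [-0.252, -3.129, 0.003]
ft_force: [-6.9, -2.0, 2.3]
width: -0.001
finger_force: 3.1
```

Request:
jog_arm([
  [0,0,0,-0.001,0.0002,0,0],
  [0,0,0,-0.001,0.0002,0,0],
])

```text
time: 6.28
position: [0.6204, 0.3091, 0.1277]
eef_rot: [-0.251, -3.129, 0.003]
ft_force: [-6.7, -2.0, 1.9]
width: -0.005
finger_force: 3.1
```

Request:
jog_arm([
  [0,0,0,-0.001,0.0002,0,0],
  [0,0,0,-0.001,0.0002,0,0],
])

```text
time: 6.52
position: [0.6209, 0.3091, 0.1276]
eef_rot: [-0.251, -3.128, 0.004]
ft_force: [-8.6, -2.8, 2.4]
width: -0.002
finger_force: 3.9
```

Request:
jog_arm([
  [0,0,0,-0.001,0.0002,0,0],
  [0,0,0,-0.001,0.0002,0,0],
])

```text
time: 6.78
position: [0.6211, 0.3091, 0.1276]
eef_rot: [-0.251, -3.127, 0.005]
ft_force: [-11.0, -2.7, 5.0]
width: -0.003
finger_force: 5.1
```

The position has stopped advancing while the force climbs, so this is the stop. I hold it about a second, then back off.

Request:
jog_arm([
  [0,0,0,-0.001,0.0002,0,0],
  [0,0,0,-0.001,0.0002,0,0],
  [0,0,0,-0.001,0.0002,0,0],
  [0,0,0,-0.001,0.0002,0,0],
  [0,0,0,-0.001,0.0002,0,0],
  [0,0,0,-0.001,0.0002,0,0],
  [0,0,0,-0.001,0.0002,0,0],
  [0,0,0,-0.001,0.0002,0,0],
])

```text
time: 7.78
position: [0.6213, 0.3091, 0.1276]
eef_rot: [-0.25, -3.125, 0.006]
ft_force: [-14.5, -3.7, 6.9]
width: -0.003
finger_force: 6.4
```

Request:
jog_arm([
  [0,0,0,0.004,-0.0006,0,0],
  [0,0,0,0.01,-0.0016,0,0],
  [0,0,0,0.016,-0.0025,0,0],
  [0,0,0,0.022,-0.0035,0,0],
  [0,0,0,0.028,-0.0044,0,0],
  [0,0,0,0.034,-0.0054,0,0],
  [0,0,0,0.04,-0.0064,0,0],
  [0,0,0,0.046,-0.0073,0,0],
  [0,0,0,0.052,-0.0083,0,0],
  [0,0,0,0.052,-0.0083,0,0],
  [0,0,0,0.052,-0.0083,0,0],
  [0,0,0,0.052,-0.0083,0,0],
])

```text
time: 9.28
position: [0.572, 0.3104, 0.1283]
eef_rot: [0.251, 3.131, 0.0]
ft_force: [0.1, 0.4, 0.1]
width: 0.002
finger_force: 0.0
```

Run:
```python
from h import *
d=eyes.read_camera("wrist");P=cloud(d);cv2.imwrite("pics/w2.png",d["pixels"])
m=red(d["pixels"])&(P[...,2]>.124)&(P[...,2]<.14)
q=P[m];q=q[np.isfinite(q).all(1)];print(len(q))
for y in np.arange(.2,.37,.02):
    k=abs(q[:,1]-y)<.004
    if k.sum()>2: print(round(y,3),q[k,0].min().round(4),q[k,0].max().round(4),k.sum())
```

```text
958
0.2 0.5947 0.6004 298
0.26 0.5971 0.6001 102
0.3 0.5988 0.6084 35
```

The lever is fully out again: the outer face is back at x≈0.597 and the force is zero. Now the second press.

Request:
jog_arm([
  [0,0,0,-0.006,0.001,0,0],
  [0,0,0,-0.012,0.0019,0,0],
  [0,0,0,-0.017,0.0027,0,0],
  [0,0,0,-0.022,0.0035,0,0],
  [0,0,0,-0.027,0.0043,0,0],
  [0,0,0,-0.032,0.0051,0,0],
  [0,0,0,-0.037,0.0059,0,0],
  [0,0,0,-0.042,0.0067,0,0],
  [0,0,0,-0.046,0.0073,0,0],
  [0,0,0,-0.049,0.0078,0,0],
  [0,0,0,-0.05,0.008,0,0],
  [0,0,0,-0.051,0.0081,0,0],
  [0,0,0,-0.052,0.0083,0,0],
  [0,0,0,-0.052,0.0083,0,0],
  [0,0,0,-0.052,0.0083,0,0],
  [0,0,0,-0.052,0.0083,0,0],
  [0,0,0,-0.052,0.0083,0,0],
  [0,0,0,-0.052,0.0083,0,0],
])

```text
time: 11.58
position: [0.6213, 0.3095, 0.1275]
eef_rot: [-0.25, -3.126, 0.005]
ft_force: [-13.9, -2.1, 6.3]
width: -0.002
finger_force: 5.9
```

Run:
```python
from h import *
d=eyes.read_camera("wrist");P=cloud(d)
m=red(d["pixels"])&(P[...,2]>.124)&(P[...,2]<.14)
q=P[m];q=q[np.isfinite(q).all(1)];v=cv2.fitLine(q[:,:2].astype(np.float32),cv2.DIST_HUBER,0,.01,.01).ravel()
print("lever deg from +y",np.degrees(np.arctan(v[0]/v[1])),len(q))
cv2.imwrite("pics/w3.png",d["pixels"])
s=observe();print(s["position"],s["ft_force"])
```

```text
lever deg from +y 17.74963 4160
[0.62128041 0.30949115 0.12750304] [-12.82511285  -3.06021554   5.48471888]
```

View pics/w3.png

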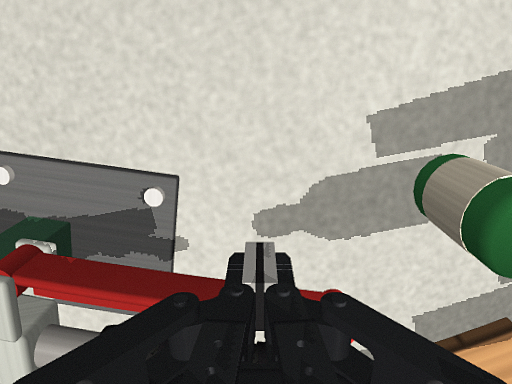

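The picture shows the fingers at (260,270) against the outer face of the red lever (10,265)–(340,295). The lever is parallel to the bar (17.7° against 17.4°) and held at its stop with about 13 N.

```bash
python3 -c "
from station import arm
print(arm.finish_job())"
```

```text
the job is handed in; nothing more can be done
None
```

The red lever was pressed to its stop and held about a second, released all the way out, then pressed to the stop again; I handed the job in still holding it there with about 13 N.

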